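# Push the toy truck into its depot past the spring gate

## Robot

A 7-joint arm with a two-finger parallel gripper is mounted at the origin on the work surface. World frame = base frame: x ahead of the robot, y to its left, z up, the work surface at z = 0. Lengths are in m, angles in rad, forces in N, time in s.
With the tool pointing down it reaches from about 0.35 to 0.9 m from the base axis. Payload 19.9 kg.
Tool frame: the origin (TCP) lies on the centre line of the jaws, within the pads' length; the fingertips stand tips_ahead ahead of it and the grasp point (between the pads) lies 3 mm ahead of it (tips_ahead is the distance from the TCP to the fingertips, in m); z points along the fingers, y is the line along which they close (so a half turn about z gives the same grasp; the last joint's range is limited). The gripper opens to 85 mm and grips with 20 to 120 N. Pads are 22 mm wide; open, the fingers measure 114 mm over their backs; the gripper's body (76 mm by 85 mm) begins 54 mm behind the grasp point. The pads swing forward as they close: fully open they stand 13 mm farther back than shut.
Start: joints at [-1.177, 0.417, -0.01, 1.614, 0.005, 1.111, -0.053], TCP at [0.264, 0.567, 0.216] pointing down, gripper open.
Joint ranges: [-2.81, 2.81], [-0.39, 2.02], [-1.27, 1.25], [0.06, 2.57], [-1.19, 4.33], [0.19, 2], [-2.82, 2.82]. Speed limits (rad/s): [1.89, 1.89, 2.39, 2.39, 3.01, 3.01, 3.01].

## Interface

Orientations are given as a rotation vector (axis times angle).
In Python, from workcell import sense, capture, hand_in, tips_ahead gives the robot as it stands. The module is installed in compiled form; this text tells all that it offers.
- The arm moves only by the tool drive_tool, never from a script. Its argument "targets" is a list of rows, each an object of numbers: "jaw": the opening, from -1 (shut) to 1 (fully open); "tx", "ty", "tz": the shift along the tool's x, y, z in cm; "wx", "wy", "wz": the turn, a rotation vector about the tool's x, y, z in degrees. A call has exactly 10 rows; each row shifts and turns the commanded pose from where the row before left it, along the tool's axes as they then stand; what a row does not reach is not made up. A row lasts 1/10 s, in which the tool goes at most 50 mm and 8.59 degrees, less where a joint would pass 70% of its speed; a pose out of reach is approached as far as the arm can. A call is refused whole if a number of a shift passes 5 or a number of a turn 8.59, either way. A call with a gripper value outside its range is refused whole. The fingers move at their own pace and stop on an object; the grip force is fixed at half the most. Time passes only in rows, so rows that do not move let the fingers close, or fill a call up. It gives the time, the measured TCP pose, the force, the opening and the grip force at its end, in the units of the state.
- sense(): the state, without advancing time (a new reading comes with each control period).
- capture(name): name is "scene" or "side" or "wrist"; returns a dict with "img" (384x512x3 uint8, red, green, blue), "mtx" (3x3 intrinsics, pixels), "eye" and "orientation" of the camera in the world. Camera axes: x right, y up, looking along -z (the intrinsics and any distortion apply to the point x, -y, -z); pixel columns grow to the right and rows downward; lengths in m; the calibration is good to about 2 mm. A picture is of the moment at which its call begins. There is no depth.
- hand_in(): hands the job in; it is judged then, once.
The state is a dict: "t": time; "joints": joint angles; "dq": joint speeds; "joint_efforts": joint torques, N m; "position": TCP position; "eef_rot": TCP orientation; "contact_force": force on the tool from outside, world axes, zero at the start; "torque": the same for the moment, N m; "grip_width": finger opening in m; "grip_force": force on a finger pad.
Only numpy, scipy, OpenCV 4.12 (cv2) and the standard library are available. Lean on these libraries where they do the work, as an engineer would, in place of code of your own. Each camera call takes 0.05 s, during which the arm holds its last target. There are 200 camera calls.

## Task

Park the yellow toy truck in the toy depot: with one finger push the red-and-white spring gate inward and hold it open, and with the other finger push the truck through the doorway, far enough in that the gate can fall shut behind it without the gate ever bumping the truck. Only push: never lift or tip the truck. Then let the gate close, and leave the little blue car in the yard and everything else standing around where it is.

Things in the scene. Friction and masses are not known exactly. Their poses are not given: they have to be found in the camera images.
- depot: Open-topped light-wood toy depot fixed to the table, no floor, roof or lintel. Origin on the table under the gate's hinge; x points inward through the doorway, y from the hinge along the shut gate, z up. In this frame (mm): hinge pin 8 diameter, 50 high, at (0,0); doorway y 0 to 102 at x=0; yard x 5 to 170, y -22 to 102; walls 40 high, 10 thick; front wall stub y -28 to -8, x -5 to 5.
- kerb_start (a point): Outer end of the straight blue kerb (16 mm high, 12 thick), on the table at its inner face: depot x=-130, y=102 mm. The kerb's inner face runs along depot x from here to x=170, flush with the yard's wall, and can guide the truck: pushed a little to the hinge side of its tail's middle, it leans on the kerb and keeps straight. The grey road beside it is only paint.
- yard_in (a point): Point on the table inside the yard, depot x=90, y=78 mm: the truck parked here with its centre is well clear of the gate's swing.
- gate (a joint): Red-and-white gate on the vertical hinge at the depot's origin, rad: 0 shut (along depot y), grows swinging inward (to depot +x), stop at 1.5. Panel 5 mm thick, to 66 mm from the hinge, 4 to 42 mm above the table. Spring: 0.016 Nm shut plus 0.04 Nm/rad, so 3 to 5 N on a finger 20 mm from the hinge; let go, it shuts in about 0.6 s.
- gate_tip (a point): Middle of the gate's free upright edge, 66 mm from the hinge, 23 mm above the table; moves with the gate. Closing, it sweeps an arc of 66 mm radius inside the doorway, which must be clear of the truck. Beyond it 36 mm of doorway stays open, less than the truck's width.
- truck: Yellow toy tipper truck, loose, 60 mm long, 40 wide, 44 high at the cab, cargo box 32 high with a flat upright tail at x=-30 mm; about 0.12 kg; the wheels do not turn, it slides. Origin on the table under its centre, x to its cab (front), z up. Starts on the road about 13 to 40 mm short of the shut gate, cab towards the doorway, centre at depot y 71 to 79 mm, turned up to 0.08 rad.
- car: Small blue toy car, loose, 44 x 26 x 24 mm, parked in the yard near the back wall on the hinge side. Origin on the table under its centre. Leave it alone.
- pencil_cup: Grey plastic pencil cup with three pencils, 72 mm diameter, 95 high (pencils to 155), loose. Origin under its centre. Leave it alone.
- photo_block: Clear acrylic photo block, 22 x 100 x 75 mm high, loose, behind the depot. Origin under its centre. Leave it alone.
- bell: Steel bell, 68 mm diameter, 67 high, loose. Origin under its centre. Leave it alone.
- elephant: White ceramic elephant with blue ears, about 95 x 46 x 61 mm high, loose. Origin under its middle. Leave it alone.
- remote: Black remote control lying flat, 150 x 44 x 18 mm, loose. Origin under its centre, x along it. Leave it alone.
Mind the look-alikes: they are no part of the job. Of the things that look like the truck, the smallest one is meant.

How it is judged:
By the outcome, as a careful person would: the job done as asked, in the order asked, and still so for the second after the job is handed in, with the robot touching nothing.
It also fails if it takes over 48 s, if anything falls off the work surface, if the arm or the gripper's body presses on something with over 40 N, if the wrist force passes 120 N, or if a joint passes its speed limit or range.

## Working session

There is one attempt and no reset: what is moved stays moved. The work goes in short steps, Python scripts to look and compute and a tool call to move; the robot and the scene stay as the last step left them, time stands still between calls to the robot, and variables do not carry over. Pictures are saved under pics/ and viewed, at most 10 in all, crops included, and the job is handed in when it is done.

Besides the shell and the picture viewer there is one more tool, called after ">>>" in YAML: its name, and indented under it one key for each argument. drive_tool: Moves the arm, as the interface text tells. Its arguments: {"type":"object","properties":{"targets":{"type":"array","items":{"type":"object","properties":{"jaw":{"type":"number"},"tx":{"type":"number"},"ty":{"type":"number"},"tz":{"type":"number"},"wx":{"type":"number"},"wy":{"type":"number"},"wz":{"type":"number"}}}}},"required":["targets"]}

```bash
mkdir -p pics
cat > h.py <<'E'
import numpy as np, cv2
from workcell import sense, capture, hand_in, tips_ahead
from scipy.spatial.transform import Rotation as R
def rot(o):
    o=np.array(o,float)
    if o.shape==(3,3): return o
    return R.from_rotvec(o).as_matrix() if o.size==3 else R.from_quat(o).as_matrix()
def ray(c,u,v,z):
    K=np.array(c['mtx']); d=np.linalg.inv(K)@[u,v,1]; d=rot(c['orientation'])@[d[0],-d[1],-d[2]]
    e=np.array(c['eye']); return e+d*(z-e[2])/d[2]
def proj(c,p):
    q=rot(c['orientation']).T@(np.array(p)-c['eye']); q=np.array([q[0],-q[1],-q[2]]); w=np.array(c['mtx'])@q; return w[:2]/w[2]
def save(c,n,crop=None,s=1):
    i=c['img']
    if crop: a,b,x,y=crop; i=i[b:y,a:x]
    cv2.imwrite('pics/'+n,cv2.resize(i[...,::-1],None,fx=s,fy=s,interpolation=cv2.INTER_CUBIC))
E
python3 - <<'E'
from h import *
s=sense();print(s, tips_ahead if not callable(tips_ahead) else tips_ahead())
ims=[]
for n in('scene','side','wrist'):
    c=capture(n);print(n,c['eye'],c['orientation'],c['mtx'],[k for k in c]);ims.append(c)
    np.save(n+'.npy',c,allow_pickle=True)
save(ims[0],'scene.png',None,1.5);save(ims[1],'side.png',None,1.5)
E
```

```text
{'t': 0.0, 'joints': array([-1.17651578,  0.41797439, -0.01030566,  1.61416736,  0.00473247,
        1.11069676, -0.05300858]), 'dq': array([-1.08826590e-03, -2.52956293e-03,  3.07771823e-06,  7.67594659e-04,
       -5.72330644e-04, -1.27775614e-03,  7.15562346e-04]), 'joint_efforts': array([-1.32615809e-03, -8.64433265e+01,  6.77874237e-01, -4.34898484e+01,
        1.90154283e-02,  7.38618546e-03, -3.42695012e-05]), 'position': array([0.26368857, 0.56625071, 0.21496288]), 'eef_rot': array([-6.79061785e-01, -3.06717372e+00,  1.90718881e-03]), 'contact_force': array([ 0.0686936 ,  0.58952244, -0.37246774]), 'torque': array([ 0.02692134, -0.01328231,  0.04527184]), 'grip_force': 0.0, 'grip_width': 0.08553407820797858} 0.022
scene [ 0.95761992 -0.17464816  0.60755453] [0.5882747  0.32677274 0.98448253] [[349.17513292   0.         253.05605454]
 [  0.         349.17513292 188.86333129]
 [  0.           0.           1.        ]] ['img', 'mtx', 'eye', 'orientation']
side [ 0.16508699 -0.47761645  0.63889813] [ 0.79477288 -0.26702031 -0.65723684] [[481.23761837   0.         251.34341855]
 [  0.         481.23761837 189.86713605]
 [  0.           0.           1.        ]] ['img', 'mtx', 'eye', 'orientation']
wrist [0.18885009 0.60097647 0.37364657] [-0.29197231 -0.18402273  1.12498461] [[289.33608525   0.         260.39708723]
 [  0.         289.33608525 187.95581602]
 [  0.           0.           1.        ]] ['img', 'mtx', 'eye', 'orientation']
```

View pics/scene.png

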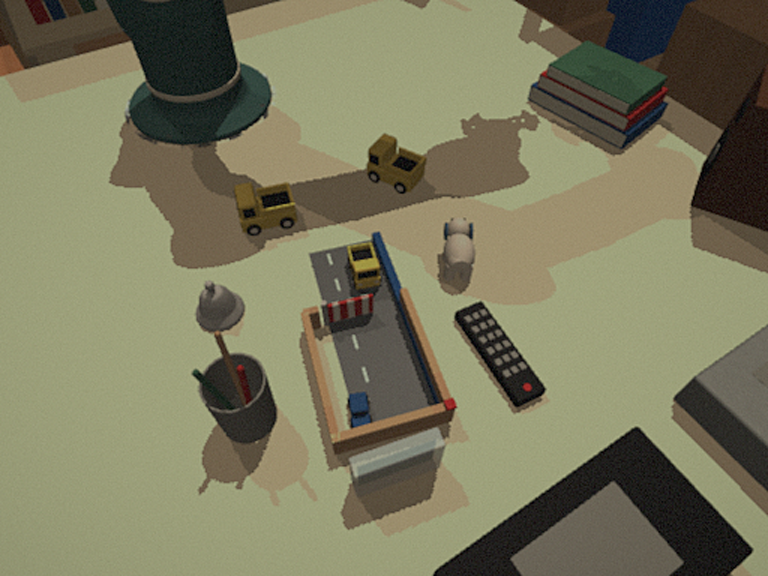

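View pics/side.png

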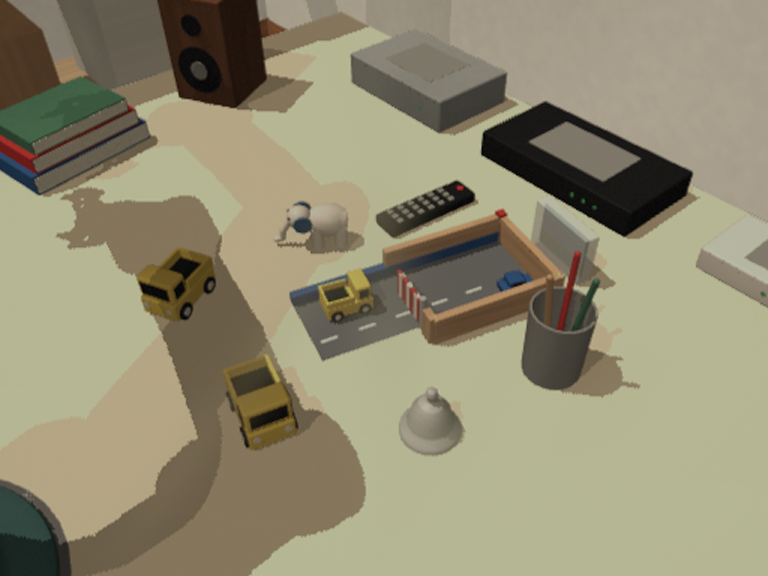

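Candidates for the truck (scene, at 1.5x): on the road (364,266), and look-alikes at (265,208) and (396,165). In the side view they are (346,295), (260,400) and (178,283). The one on the road, short of the gate, is the smallest, so that is the one. Next, close crops.

Run:
```python
from h import *
a=np.load('scene.npy',allow_pickle=True).item();b=np.load('side.npy',allow_pickle=True).item()
save(a,'sc.png',(190,145,310,315),3.5)
save(b,'si.png',(185,135,385,235),4)
```

```text
(no output)
```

View pics/sc.png

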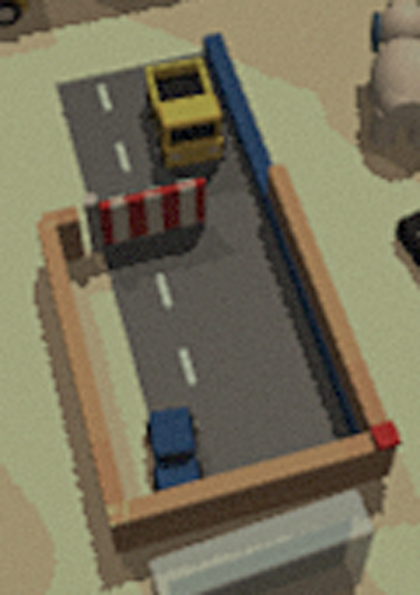

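View pics/si.png

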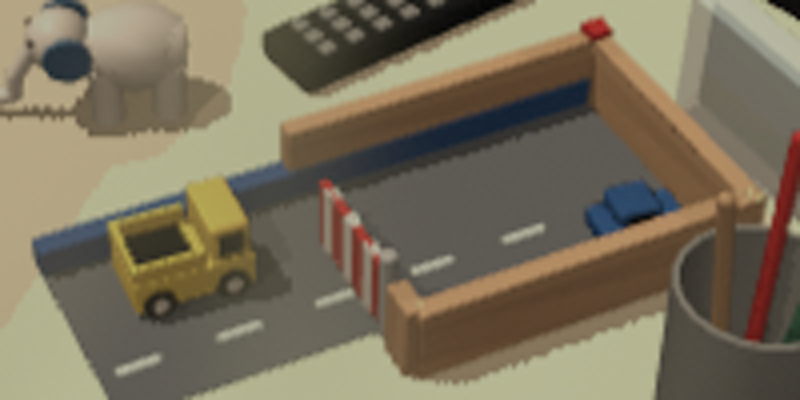

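Run:
```python
from h import *
from scipy.optimize import least_squares
a=np.load('scene.npy',allow_pickle=True).item();b=np.load('side.npy',allow_pickle=True).item()
A=lambda u,v:(190+u/3.5,145+v/3.5); B=lambda u,v:(185+u/4,135+v/4)
L=[(b,B(390,252),(0,0,50)),(b,B(44,270),(-130,102,0)),(b,B(588,107),(170,102,0)),(b,B(325,183),(0,66,42)),
(a,A(88,203),(0,0,50)),(a,A(205,181),(0,66,42)),(a,A(206,62),(-130,102,0))]
W=np.array([ray(c,*p,q[2]/1000) for c,p,q in L]);Q=np.array([q for *_,q in L])/1000
def tf(x,q): c,s=np.cos(x[2]),np.sin(x[2]); return np.stack([x[0]+c*q[:,0]-s*q[:,1],x[1]+s*q[:,0]+c*q[:,1]],1)
f=lambda x:(tf(x,Q)-W[:,:2]).ravel()
th0=np.arctan2(*(W[2]-W[1])[1::-1])
r=least_squares(f,[*W[0,:2],th0],loss='soft_l1',f_scale=.003);x=r.x
print('depot',x,np.round(f(x).reshape(-1,2)*1000,1).tolist());np.save('depot.npy',x)
inv=lambda p:(np.array([[np.cos(x[2]),np.sin(x[2])],[-np.sin(x[2]),np.cos(x[2])]])@(p[:2]-x[:2])*1000).round(1)
for n,c,p,z in [('tail hinge',b,B(130,265),.032),('tail kerb',b,B(110,222),.032),('tail hinge',a,A(147,66),.032),('tail kerb',a,A(207,60),.032),('box wheel rear',b,B(158,318),0)]:
    print(n,inv(ray(c,*p,z)))
s=sense();m=rot(s['eef_rot']);print(m.round(3))
print('in depot: tcp',inv(s['position']),'toolx ang',np.degrees(np.arctan2(m[1,0],m[0,0])-x[2]),'tooly',np.degrees(np.arctan2(m[1,1],m[0,1])-x[2]))
print(inv(np.zeros(2)))
```

```text
depot [ 0.58881238 -0.03446545 -0.2776692 ] [[0.2, -0.6], [0.3, -2.4], [5.1, -0.4], [4.4, 2.9], [-2.9, 0.5], [-0.8, -1.9], [-7.6, 2.7]]
tail hinge [-102.2   58.6]
tail kerb [-100.6   89.3]
tail hinge [-101.5   58.1]
tail kerb [-96.3  95.4]
box wheel rear [-93.1  51.9]
[[-0.907  0.422 -0.   ]
 [ 0.422  0.907 -0.001]
 [-0.    -0.001 -1.   ]]
in depot: tcp [-477.3  488.7] toolx ang 170.9392039897653 tooly 80.93919997545626
[-575.7 -128.3]
```

```bash
cat >> h.py <<'E'
def X(): return np.load('depot.npy')
def inv(p):
    x=X();c,s=np.cos(x[2]),np.sin(x[2]);return np.array([[c,s],[-s,c]])@(np.array(p)[:2]-x[:2])*1000
def fwd(q):
    x=X();c,s=np.cos(x[2]),np.sin(x[2]);return np.array([[c,-s],[s,c]])@np.array(q[:2])/1000+x[:2]
def state():
    s=sense();m=rot(s['eef_rot']);x=X()
    return inv(s['position']),s['position'][2]*1000,np.degrees(np.arctan2(m[1,1],m[0,1])-x[2]),m
def toolshift(q,yaw):  # depot mm delta to q in present tool axes, cm, and yaw turn needed about tool z
    p,z,y,m=state();d=(np.array(q)-p)/10;ya=np.radians(y);yx=ya+np.pi/2
    return d@[np.cos(yx),np.sin(yx)],d@[np.cos(ya),np.sin(ya)],-(yaw-y)
E
python3 - <<'E'
from h import *
a=np.load('scene.npy',allow_pickle=True).item();b=np.load('side.npy',allow_pickle=True).item();w=np.load('wrist.npy',allow_pickle=True).item()
for n,c,p in [('hat',a,(200,105)),('hatside',b,(0,560)),('cup',a,(245,430)),('bell',a,(220,322)),('eleph',a,(458,275)),('t2',a,(268,228)),('t3',a,(400,185))]:
    q=ray(c,p[0]/1.5,p[1]/1.5,0);print(n,q.round(3),inv(q).round())
print(state()); print('target',fwd((-85,45)),toolshift((-85,45),152))
print(inv(w['eye']),rot(w['orientation'])[:,2].round(3))
E
```

```text
hat [ 0.016 -0.006  0.   ] [-559. -130.]
hatside [ 0.088 -0.001  0.   ] [-491. -106.]
cup [ 0.672 -0.187  0.   ] [ 122. -124.]
bell [ 0.511 -0.156  0.   ] [ -41. -139.]
eleph [0.616 0.172 0.   ] [-31. 206.]
t2 [ 0.384 -0.028  0.   ] [-199.  -50.]
t3 [0.41  0.204 0.   ] [-238.  180.]
(array([-477.32336919,  488.67105995]), np.float64(215.1113477265932), np.float64(80.93919997545626), array([[-9.06528431e-01,  4.22144642e-01, -3.23502521e-04],
       [ 4.22144759e-01,  9.06528014e-01, -8.73470950e-04],
       [-7.54669835e-05, -9.28391144e-04, -9.99999566e-01]]))
target [0.5194033  0.03211067] (np.float64(-45.729828842985505), np.float64(-37.63507816506939), np.float64(-71.06080002454374))
[-558.8265976   501.46694939] [-0.291  0.137  0.947]
```

>>> drive_tool:
  targets:
    - {"jaw": 1, "tx": -3.7, "ty": -3.1}
    - {"jaw": 1, "tx": -3.7, "ty": -3.1}
    - {"jaw": 1, "tx": -3.7, "ty": -3.1}
    - {"jaw": 1, "tx": -3.7, "ty": -3.1}
    - {"jaw": 1, "tx": -3.7, "ty": -3.1}
    - {"jaw": 1, "tx": -3.7, "ty": -3.1}
    - {"jaw": 1, "tx": -3.7, "ty": -3.1}
    - {"jaw": 1, "tx": -3.7, "ty": -3.1}
    - {"jaw": 1, "tx": -3.7, "ty": -3.1}
    - {"jaw": 1, "tx": -3.7, "ty": -3.1}

```text
validation failed for argument at $.ta...
```

>>> drive_tool:
  targets:
    - {"jaw": 1, "wz": -7.9}
    - {"jaw": 1, "wz": -7.9}
    - {"jaw": 1, "wz": -7.9}
    - {"jaw": 1, "wz": -7.9}
    - {"jaw": 1, "wz": -7.9}
    - {"jaw": 1, "wz": -7.9}
    - {"jaw": 1, "wz": -7.9}
    - {"jaw": 1, "wz": -7.9}
    - {"jaw": 1, "wz": -7.9}
    - {"jaw": 1}

```text
validation failed for argument at $.ta...
```

Run:
```python
from h import *
print(state()[:3],sense()['t'],sense()['joints'].round(2),sense()['grip_width']); print(toolshift((-85,45),152))
c=capture('wrist');np.save('w1.npy',c,allow_pickle=True);save(c,'w1.png',None,1.56)
```

```text
(array([-477.32336919,  488.67105995]), np.float64(215.1113477265932), np.float64(80.93919997545626)) 0.15 [-1.18  0.42 -0.01  1.61  0.    1.11 -0.05] 0.08537312063877968
(np.float64(-45.729828842985505), np.float64(-37.63507816506939), np.float64(-71.06080002454374))
```

View pics/w1.png

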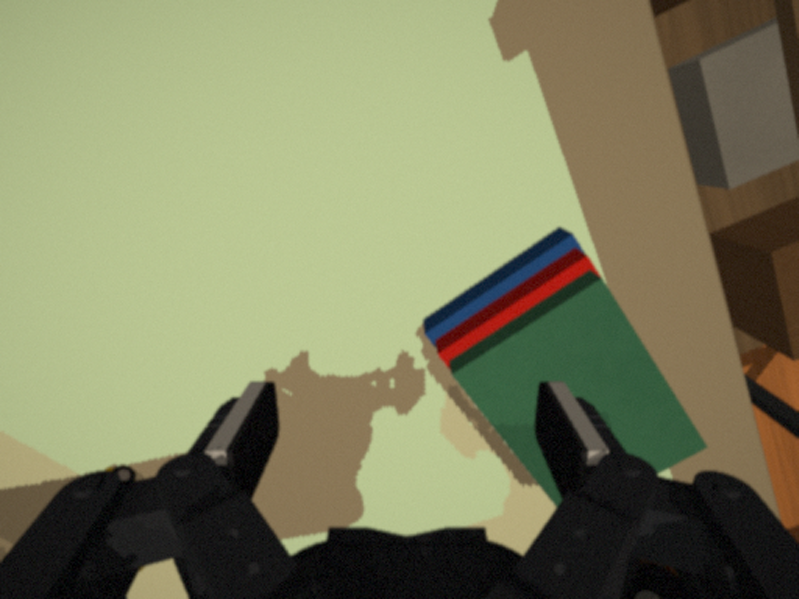

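The wrist view shows both fingertips, near (262,385) and (552,385), with books behind them. The moves were refused before running, so I'll send every key.

>>> drive_tool:
  targets:
    - {"jaw": 1, "tx": -3.7, "ty": -3.1, "tz": 0, "wx": 0, "wy": 0, "wz": 0}
    - {"jaw": 1, "tx": -3.7, "ty": -3.1, "tz": 0, "wx": 0, "wy": 0, "wz": 0}
    - {"jaw": 1, "tx": -3.7, "ty": -3.1, "tz": 0, "wx": 0, "wy": 0, "wz": 0}
    - {"jaw": 1, "tx": -3.7, "ty": -3.1, "tz": 0, "wx": 0, "wy": 0, "wz": 0}
    - {"jaw": 1, "tx": -3.7, "ty": -3.1, "tz": 0, "wx": 0, "wy": 0, "wz": 0}
    - {"jaw": 1, "tx": -3.7, "ty": -3.1, "tz": 0, "wx": 0, "wy": 0, "wz": 0}
    - {"jaw": 1, "tx": -3.7, "ty": -3.1, "tz": 0, "wx": 0, "wy": 0, "wz": 0}
    - {"jaw": 1, "tx": -3.7, "ty": -3.1, "tz": 0, "wx": 0, "wy": 0, "wz": 0}
    - {"jaw": 1, "tx": -3.7, "ty": -3.1, "tz": 0, "wx": 0, "wy": 0, "wz": 0}
    - {"jaw": 1, "tx": -3.7, "ty": -3.1, "tz": 0, "wx": 0, "wy": 0, "wz": 0}

```text
t: 1.2
position: [0.4688, 0.1275, 0.2158]
eef_rot: [0.679, 3.067, 0.0]
contact_force: [1.6, 1.1, 0.2]
grip_width: 0.0853
grip_force: 0.0
```

>>> drive_tool:
  targets:
    - {"jaw": 1, "tx": 0, "ty": 0, "tz": 0, "wx": 0, "wy": 0, "wz": -7.9}
    - {"jaw": 1, "tx": 0, "ty": 0, "tz": 0, "wx": 0, "wy": 0, "wz": -7.9}
    - {"jaw": 1, "tx": 0, "ty": 0, "tz": 0, "wx": 0, "wy": 0, "wz": -7.9}
    - {"jaw": 1, "tx": 0, "ty": 0, "tz": 0, "wx": 0, "wy": 0, "wz": -7.9}
    - {"jaw": 1, "tx": 0, "ty": 0, "tz": 0, "wx": 0, "wy": 0, "wz": -7.9}
    - {"jaw": 1, "tx": 0, "ty": 0, "tz": 0, "wx": 0, "wy": 0, "wz": -7.9}
    - {"jaw": 1, "tx": 0, "ty": 0, "tz": 0, "wx": 0, "wy": 0, "wz": -7.9}
    - {"jaw": 1, "tx": 0, "ty": 0, "tz": 0, "wx": 0, "wy": 0, "wz": -7.9}
    - {"jaw": 1, "tx": 0, "ty": 0, "tz": 0, "wx": 0, "wy": 0, "wz": -7.9}
    - {"jaw": 1, "tx": 0, "ty": 0, "tz": 0, "wx": 0, "wy": 0, "wz": 0}

```text
t: 2.2
position: [0.4683, 0.1293, 0.2155]
eef_rot: [1.234, -2.889, 0.0]
contact_force: [-0.2, 1.0, 0.1]
grip_width: 0.0855
grip_force: 0.0
```

Run:
```python
from h import *
print(state()[:3],sense()['t'],sense()['joints'].round(2)); print(toolshift((-85,45),152))
c=capture('wrist');np.save('w1.npy',c,allow_pickle=True);save(c,'w2.png',None,1.56)
s=sense();m=rot(s['eef_rot']);p=s['position']
for sg in(-1,1):
  for ah in (9,22): print(sg,ah,(1.56*proj(c,p+m@[0,sg*.0427,ah/1000])).round())
  print((1.56*proj(c,p+m@[.011,sg*.0427,.009])).round())
```

```text
(array([-160.77382869,  124.42587248]), np.float64(215.5449826045282), np.float64(152.1868033136004)) 2.2 [-0.45  0.17  0.14  1.95 -0.03  1.02  2.07]
(np.float64(3.489474313982554), np.float64(-10.407929301739934), np.float64(0.18680331360039304))
-1 9 [303. 353.]
-1 22 [309. 340.]
[301. 328.]
1 9 [511. 354.]
1 22 [504. 341.]
[513. 329.]
```

View pics/w2.png

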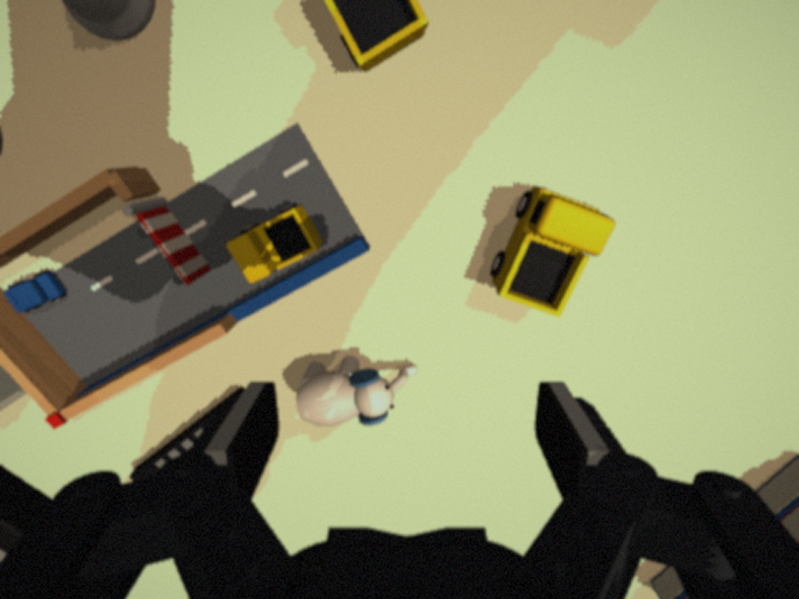

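The wrist view shows the truck near (275,243), the kerb end at (365,243), the hinge pin at (132,207), the red corner at (57,420) and the shut gate. Next I'll check the calibration against these points.

Run:
```python
from h import *
c=np.load('w1.npy',allow_pickle=True).item();k=1.5625
for n,p,z in [('kerbstart(360,251)',(-130,102),0),('pin top(132,207)',(0,0),50),('gate tip top(208,270)',(0,66),42),('red corner(50,412)',(180,112),40)]:
    print(n,(k*proj(c,[*fwd(p),z/1000])).round())
for n,u,v,z in [('kerb',361,250,0),('pin',132,208,50),('tip',208,268,42),('tailhinge',300,207,32),('tailkerb',320,240,32),('cabroof front hinge',228,240,44),('cabroof front kerb',247,281,44)]: print(n,inv(ray(c,u/k,v/k,z/1000)).round(1))
print(inv(c['eye']),state()[0])
# close views of the road edges: colour mask blue kerb end and yellow truck
i=c['img'].astype(int);m=((i[...,0]>110)&(i[...,1]>90)&(i[...,2]<60)).astype(np.uint8);m[:, :140]=0;m[:,210:]=0;m[:120]=0;m[190:]=0
r=cv2.minAreaRect(np.argwhere(m)[:,::-1].astype(np.float32));print(r, (np.array(cv2.boxPoints(r))*k).round(), [inv(ray(c,*q,.036)).round() for q in cv2.boxPoints(r)])
```

```text
kerbstart(360,251) [362. 238.]
pin top(132,207) [127. 212.]
gate tip top(208,270) [188. 286.]
red corner(50,412) [ 52. 423.]
kerb [-123.9  110.2]
pin [-4.9 -0.2]
tip [-22.4  61.5]
tailhinge [-106.2   55.1]
tailkerb [-106.4   83.6]
cabroof front hinge [-49.3  50.7]
cabroof front kerb [-43.7  83.7]
[-199.27951753   51.1862427 ] [-160.74054811  124.42009529]
((175.68795776367188, 156.90194702148438), (31.30030059814453, 52.65542984008789), 62.44719314575195) [[227. 243.]
 [300. 204.]
 [322. 248.]
 [249. 286.]] [array([-44.,  52.]), array([-108.,   53.]), array([-106.,   89.]), array([-39.,  89.])]
```

>>> drive_tool:
  targets:
    - {"jaw": 1, "tx": 0.9, "ty": -2.6, "tz": 1, "wx": 0, "wy": 0, "wz": 0}
    - {"jaw": 1, "tx": 0.9, "ty": -2.6, "tz": 1, "wx": 0, "wy": 0, "wz": 0}
    - {"jaw": 1, "tx": 0.9, "ty": -2.6, "tz": 1, "wx": 0, "wy": 0, "wz": 0}
    - {"jaw": 1, "tx": 0.8, "ty": -2.6, "tz": 1, "wx": 0, "wy": 0, "wz": 0}
    - {"jaw": 1, "tx": 0, "ty": 0, "tz": 1.5, "wx": 0, "wy": 0, "wz": 0}
    - {"jaw": 1, "tx": 0, "ty": 0, "tz": 1.5, "wx": 0, "wy": 0, "wz": 0}
    - {"jaw": 1, "tx": 0, "ty": 0, "tz": 1.5, "wx": 0, "wy": 0, "wz": 0}
    - {"jaw": 1, "tx": 0, "ty": 0, "tz": 1.5, "wx": 0, "wy": 0, "wz": 0}
    - {"jaw": 1, "tx": 0, "ty": 0, "tz": 1.5, "wx": 0, "wy": 0, "wz": 0}
    - {"jaw": 1, "tx": 0, "ty": 0, "tz": 0, "wx": 0, "wy": 0, "wz": 0}

```text
t: 3.25
position: [0.518, 0.0319, 0.0991]
eef_rot: [1.224, -2.89, -0.001]
contact_force: [-0.2, 0.5, -0.2]
grip_width: 0.0853
grip_force: 0.0
```

Run:
```python
from h import *
print(state()[:3],sense()['t']); print(toolshift((-85,45),152))
s=sense();m=rot(s['eef_rot']);p=s['position']
C={n:capture(n) for n in('scene','side','wrist')}
np.save('C.npy',C,allow_pickle=True)
A=cv2.resize(C['wrist']['img'],None,fx=1,fy=1)[60:384,0:512]
B=cv2.resize(C['side']['img'][80:240,180:380],None,fx=2,fy=2,interpolation=3)
D=cv2.resize(C['scene']['img'][120:270,150:350],None,fx=2,fy=2,interpolation=3)
o=np.zeros((600,800,3),np.uint8);o[:274,:400]=B[:274,:];o[:274,400:]=D[:274];o[276:600,:512]=A
cv2.imwrite('pics/comb1.png',o[...,::-1])
for z in(9,22):
 for sg in(-1,1):
  q=p+m@[0,sg*.0427,z/1000]; u=proj(C['side'],q);v=proj(C['scene'],q);w=proj(C['wrist'],q)
  print(z,sg,'side',((u-[180,80])*2).round(),'scene',((v-[150,120])*2+[400,0]).round(),'wrist',(w+[0,216]).round())
```

```text
(array([-86.25373947,  44.45772487]), np.float64(99.06622358473565), np.float64(151.81244219025928)) 3.25
(np.float64(-0.107018016856145), np.float64(-0.08489048091968886), np.float64(-0.18755780974072422))
9 -1 side [143. 201.] scene [540.  95.] wrist [196. 440.]
9 1 side [ 45. 197.] scene [562.  34.] wrist [328. 440.]
22 -1 side [144. 212.] scene [541. 104.] wrist [200. 432.]
22 1 side [ 46. 208.] scene [563.  43.] wrist [324. 432.]
```

View pics/comb1.png

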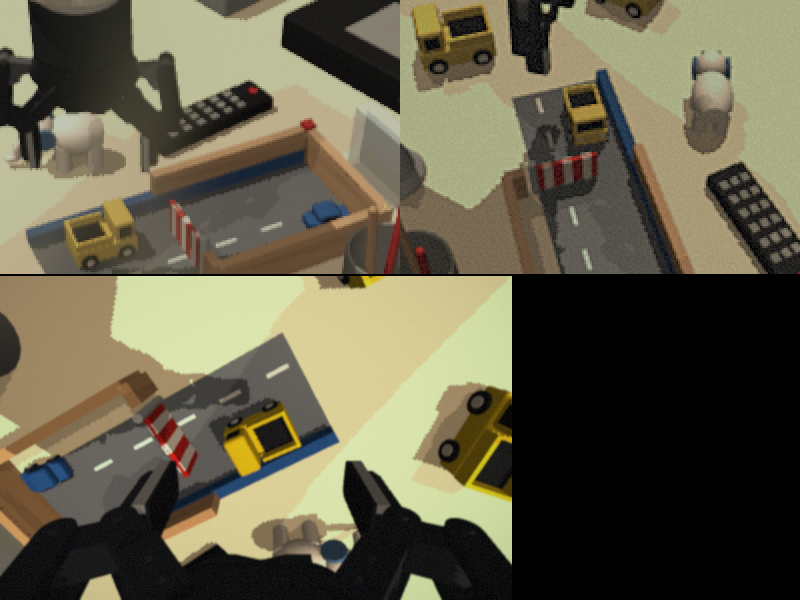

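The composite shows the truck short of the gate in all three views. The fingertips are at about (33,165) and (148,170) in the side panel, some 30 mm higher than the TCP reading suggests. I'll trust the pictures for tip height and come down with checks.

Run:
```python
from h import *
C=np.load('C.npy',allow_pickle=True).item();w=C['wrist']
for n,u,v,z in [('kerb',328,433,0),('pin',136,418,50),('gate tip top',193,466,42),('road far corner',282,334,0),('road kerb corner',325,433,0),('tailhinge',281,402,32),('tailkerb',300,447,32),('cab front hinge',224,432,44),('cab front kerb',244,474,44)]: print(n,inv(ray(w,u,v-216,z/1000)).round(1))
# triangulate finger tips, side+scene
def dirs(c,u): d=np.linalg.inv(np.array(c['mtx']))@[*u,1]; return rot(c['orientation'])@[d[0],-d[1],-d[2]],np.array(c['eye'])
def tri(L):
    A=np.zeros((3,3));b=np.zeros(3)
    for c,u in L:
        d,e=dirs(c,u);d/=np.linalg.norm(d);P=np.eye(3)-np.outer(d,d);A+=P;b+=P@e
    return np.linalg.solve(A,b)
sd=lambda u,v:(C['side'],(180+u/2,80+v/2));sc=lambda u,v:(C['scene'],(150+(u-400)/2,120+v/2))
g=tri([sd(148,171),sc(545,73)]);print('gate fingertip',inv(g),g[2])
# lowest dark pixel rows near tip in side view
i=C['side']['img'][80:240,180:380].max(2)
for a,b in((60,80),(5,25)):
    r=np.argwhere(i[60:100,a:b]<45);print(a,(r[:,0].max()+60)*2, r[r[:,0]>r[:,0].max()-4][:,1].mean()*2+2*a)
```

```text
kerb [-126.9  106.6]
pin [ 0.1 -1.3]
gate tip top [-12.1  58.8]
road far corner [-129.8    0.8]
road kerb corner [-124.4  105.2]
tailhinge [-103.6   46. ]
tailkerb [-99.6  90.7]
cab front hinge [-52.2  43.2]
cab front kerb [-47.5  85.1]
gate fingertip [-44.1936381  28.6993418] 0.1214016519175277Traceback (most recent call last):
  File "<stdin>", line 16, in <module>
    return umr_maximum(a, axis, None, out, keepdims, initial, where)
ValueError: zero-size array to reduction operation maximum which has no identity
```

>>> drive_tool:
  targets:
    - {"jaw": 1, "tx": 0, "ty": 0, "tz": 1.3, "wx": 0, "wy": 0, "wz": 0}
    - {"jaw": 1, "tx": 0, "ty": 0, "tz": 1.3, "wx": 0, "wy": 0, "wz": 0}
    - {"jaw": 1, "tx": 0, "ty": 0, "tz": 1.3, "wx": 0, "wy": 0, "wz": 0}
    - {"jaw": 1, "tx": 0, "ty": 0, "tz": 1.3, "wx": 0, "wy": 0, "wz": 0}
    - {"jaw": 1, "tx": 0, "ty": 0, "tz": 0.8, "wx": 0, "wy": 0, "wz": 0}
    - {"jaw": 1, "tx": 0, "ty": 0, "tz": 0.4, "wx": 0, "wy": 0, "wz": 0}
    - {"jaw": 1, "tx": 0, "ty": 0, "tz": 0, "wx": 0, "wy": 0, "wz": 0}
    - {"jaw": 1, "tx": 0, "ty": 0, "tz": 0, "wx": 0, "wy": 0, "wz": 0}
    - {"jaw": 1, "tx": 0, "ty": 0, "tz": 0, "wx": 0, "wy": 0, "wz": 0}
    - {"jaw": 1, "tx": 0, "ty": 0, "tz": 0, "wx": 0, "wy": 0, "wz": 0}

```text
t: 4.4
position: [0.5194, 0.0321, 0.037]
eef_rot: [-1.231, 2.89, -0.0]
contact_force: [0.0, -0.2, 0.7]
grip_width: 0.0853
grip_force: 0.0
```

Run:
```python
from h import *
print(state()[:3],sense()['t'],sense()['contact_force'])
s=sense();m=rot(s['eef_rot']);p=s['position']
C={n:capture(n) for n in('scene','side')}
np.save('C2.npy',C,allow_pickle=True)
B=cv2.resize(C['side']['img'][100:240,170:370],None,fx=4,fy=4,interpolation=3)[:, :400]
B=cv2.resize(C['side']['img'][110:235,165:265],None,fx=4,fy=4,interpolation=3)
D=cv2.resize(C['scene']['img'][100:225,200:300],None,fx=4,fy=4,interpolation=3)
o=np.hstack([B,D]);cv2.imwrite('pics/comb2.png',o[...,::-1])
for z in(22,9,-22):
 for sg in(-1,1):
  q=p+m@[0,sg*.050,z/1000]; u=proj(C['side'],q);v=proj(C['scene'],q)
  print(z,sg,'side',((u-[165,110])*4).round(),'scene',((v-[200,100])*4+[400,0]).round())
```

```text
(array([-85.02493917,  44.93236566]), np.float64(37.00977896700677), np.float64(152.0410053497476)) 4.4 [ 0.00807082 -0.16701812  0.73543984]
22 -1 side [368. 404.] scene [489. 375.]
22 1 side [150. 395.] scene [535. 236.]
9 -1 side [367. 384.] scene [487. 360.]
9 1 side [147. 375.] scene [535. 220.]
-22 -1 side [367. 334.] scene [483. 323.]
-22 1 side [141. 325.] scene [532. 182.]
```

View pics/comb2.png

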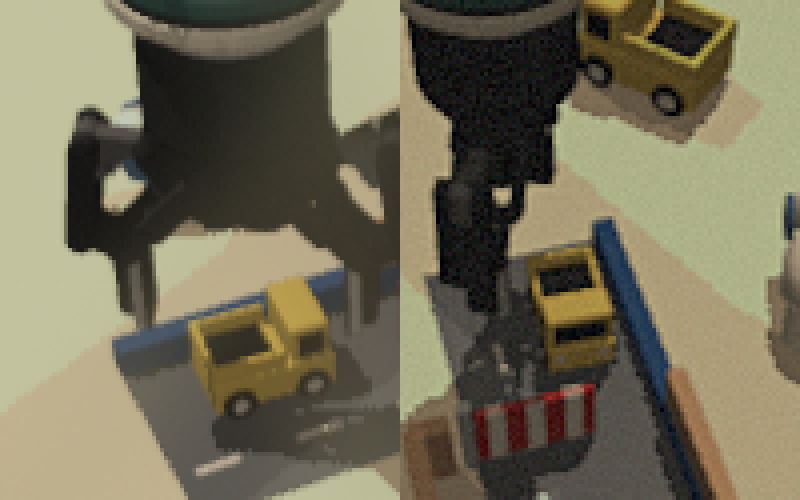

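Both panels show the tips hanging over the road, clear of truck and gate, at (145,325) and (358,330). They are about 60 mm up, so the tips sit roughly 23 mm above the TCP reading. Descend.

>>> drive_tool:
  targets:
    - {"jaw": 1, "tx": 0.35, "ty": -0.2, "tz": 0, "wx": 0, "wy": 0, "wz": 0}
    - {"jaw": 1, "tx": 0, "ty": 0, "tz": 0, "wx": 0, "wy": 0, "wz": -3}
    - {"jaw": 1, "tx": 0, "ty": 0, "tz": 0.6, "wx": 0, "wy": 0, "wz": 0}
    - {"jaw": 1, "tx": 0, "ty": 0, "tz": 0.5, "wx": 0, "wy": 0, "wz": 0}
    - {"jaw": 1, "tx": 0, "ty": 0, "tz": 0.4, "wx": 0, "wy": 0, "wz": 0}
    - {"jaw": 1, "tx": 0, "ty": 0, "tz": 0.3, "wx": 0, "wy": 0, "wz": 0}
    - {"jaw": 1, "tx": 0, "ty": 0, "tz": 0.2, "wx": 0, "wy": 0, "wz": 0}
    - {"jaw": 1, "tx": 0, "ty": 0, "tz": 0.2, "wx": 0, "wy": 0, "wz": 0}
    - {"jaw": 1, "tx": 0, "ty": 0, "tz": 0, "wx": 0, "wy": 0, "wz": 0}
    - {"jaw": 1, "tx": 0, "ty": 0, "tz": 0, "wx": 0, "wy": 0, "wz": 0}

```text
t: 5.5
position: [0.5182, 0.0281, 0.0147]
eef_rot: [-1.306, 2.857, -0.0]
contact_force: [0.1, -0.7, 0.4]
grip_width: 0.0856
grip_force: 0.0
```

Run:
```python
from h import *
s=sense();m=rot(s['eef_rot']);p=s['position']
c=capture('side');np.save('s3.npy',c,allow_pickle=True)
g=c['img'].max(2)
for z in(9,-22):
 for sg in(-1,1): print(z,sg,proj(c,p+m@[0,sg*.047,z/1000]).round(1))
for r in range(176,216,2): print(r,' '.join('%3d'%v for v in g[r,192:214:2]),' | ',' '.join('%3d'%v for v in g[r,244:266:2]))
```

```text
9 -1 [256.3 215.1]
9 1 [205.1 214.9]
-22 -1 [256.1 203. ]
-22 1 [203.6 202.8]
176  37  43  58  44  47  47  59  52  53  52  53  |   54  54  52  52  52  54  53  52  56  53  52
178  38  42  43  46  48  56  53  53  53  54 124  |   53  55  55  53  53  53  53  55  53  55  52
180  43  44  46  48  51  52  54  55  56 124 191  |   54  54  54  53  54  54  53  55  54  53  51
182  44  48  49  52  54  54  56  73 124 191 190  |   72  53  51  54  54  54  55  52  54  54  51
184  48  49  53  54  55  57 106 192 191 191 190  |   69  59  58  54  56  56  55  55  54  53  52
186 183 102  55  57  58  59 106 191 191 191 191  |  161  60  60  58  59  56  56  54  55  76  90
188 195 188  58  62  89  65  91 192 191 187 147  |  182  82  83  86  84  98  63  55  62  96  97
190 194 193  61  65 101  73  70 139 108 102 143  |  173 142  97  96  92 105  86  56  64  96  97
192 194 194  79  66 102  79  63 106 103 101 143  |  101 111  98  97  92 105  93  57  65  96  96
194 188 139  69  67 103  88  63  93  83  70 103  |   50  93  97  97  92 106  93  58  66  97  98
196 184 102  79  68  98  99  63  68  66  64  78  |   50  94  7
[... 197 characters left out ...]
  68 107 103  70  94  98  97
202 192 167  74  74  81 103  70  94  94 100 100  |   83  98 107  69  69 100 107  98  99  98  98
204 191 189  97  95  98  98 100 103 101 101 100  |   82  60 102  70  71  71  81  99  99  99  98
206 192 191 172 108 106 105 104 103 101 100  99  |  114  58  72  71  72  72  73 100 100 105 108
208 192 191 189 102 107 105 104 103 101 100  98  |   68  68  72  72  72  73  91 100 106 106  87
210 192 192 191 175 106 106 104 102 101 100  99  |   70  91  92  91  93 101 101 108  91  81 124
212 192 191 191 190 134 103 103 101 100  99  97  |  100 100 100 100 100  90  91  82  82  81  81
214 192 192 192 192 186 104 102 101  99  98  97  |   72  75  73  75  76  83  82  83  83  82  82
```

>>> drive_tool:
  targets:
    - {"jaw": 1, "tx": 0, "ty": 0, "tz": 0.4, "wx": 0, "wy": 0, "wz": 0}
    - {"jaw": 1, "tx": 0, "ty": 0, "tz": 0.4, "wx": 0, "wy": 0, "wz": 0}
    - {"jaw": 1, "tx": 0, "ty": 0, "tz": 0, "wx": 0, "wy": 0, "wz": 0}
    - {"jaw": 1, "tx": 0, "ty": 0, "tz": 0, "wx": 0, "wy": 0, "wz": 0}
    - {"jaw": 1, "tx": 0, "ty": 0, "tz": 0, "wx": 0, "wy": 0, "wz": 0}
    - {"jaw": 1, "tx": 0, "ty": 0, "tz": 0, "wx": 0, "wy": 0, "wz": 0}
    - {"jaw": 1, "tx": 0, "ty": 0, "tz": 0, "wx": 0, "wy": 0, "wz": 0}
    - {"jaw": 1, "tx": 0, "ty": 0, "tz": 0, "wx": 0, "wy": 0, "wz": 0}
    - {"jaw": 1, "tx": 0, "ty": 0, "tz": 0, "wx": 0, "wy": 0, "wz": 0}
    - {"jaw": 1, "tx": 0, "ty": 0, "tz": 0, "wx": 0, "wy": 0, "wz": 0}

```text
t: 6.55
position: [0.5181, 0.0281, 0.0066]
eef_rot: [-1.306, 2.857, -0.0]
contact_force: [0.1, 0.8, 0.3]
grip_width: 0.0852
grip_force: 0.0
```

>>> drive_tool:
  targets:
    - {"jaw": 1, "tx": 0, "ty": 0, "tz": 0.4, "wx": 0, "wy": 0, "wz": 0}
    - {"jaw": 1, "tx": 0, "ty": 0, "tz": 0.4, "wx": 0, "wy": 0, "wz": 0}
    - {"jaw": 1, "tx": 0, "ty": 0, "tz": 0.3, "wx": 0, "wy": 0, "wz": 0}
    - {"jaw": 1, "tx": 0, "ty": 0, "tz": 0.2, "wx": 0, "wy": 0, "wz": 0}
    - {"jaw": 1, "tx": 0, "ty": 0, "tz": 0, "wx": 0, "wy": 0, "wz": 0}
    - {"jaw": 1, "tx": 0, "ty": 0, "tz": 0, "wx": 0, "wy": 0, "wz": 0}
    - {"jaw": 1, "tx": 0, "ty": 0, "tz": 0, "wx": 0, "wy": 0, "wz": 0}
    - {"jaw": 1, "tx": 0, "ty": 0, "tz": 0, "wx": 0, "wy": 0, "wz": 0}
    - {"jaw": 1, "tx": 0, "ty": 0, "tz": 0, "wx": 0, "wy": 0, "wz": 0}
    - {"jaw": 1, "tx": 0, "ty": 0, "tz": 0, "wx": 0, "wy": 0, "wz": 0}

```text
t: 7.55
position: [0.5182, 0.0281, -0.0063]
eef_rot: [-1.306, 2.857, -0.0]
contact_force: [0.0, -0.3, -0.3]
grip_width: 0.0856
grip_force: 0.0
```

```bash
python3 - <<'E'
from h import *
print(state()[:3],sense()['contact_force'],sense()['t'])
s=sense();m=rot(s['eef_rot']);p=s['position']
c=capture('side');g=c['img'].max(2)
for sg in(-1,1): print(sg,proj(c,p+m@[0,sg*.047,-.022]).round(1))
for r in range(196,226,2): print(r,' '.join('%3d'%v for v in g[r,192:214:2]),' | ',' '.join('%3d'%v for v in g[r,244:266:2]))
E
cat > plan.py <<'E'
from h import *
# waypoints: (rows, Pg, Pt) in depot mm; prints rows in tool axes from present commanded pose
def plan(p0,phi0,wps,t=5.,w=11.):
    pts=[(p0,phi0,None)]
    for n,g0,t0,g1,t1 in wps:
        for k in range(1,n+1):
            g=np.array(g0)+(np.array(g1)-g0)*k/n;q=np.array(t0)+(np.array(t1)-t0)*k/n
            v=q-g;D=np.hypot(*v);ph=np.arctan2(v[1],v[0]);pts.append(((g+q)/2,ph,D))
            y=v/D;x=np.array([-y[1],y[0]]);C=[a*w*x+b*t*y for a in(-1,1) for b in(-1,1)]
            ang=max(np.arctan2((g+e)[0],(g+e)[1])+np.arcsin(min(1,2.5/np.hypot(*(g+e)))) for e in C if np.hypot(*(g+e))<66)
            lead=max(C,key=lambda e:e[0]);a,pa,_=pts[-2]
            d=(pts[-1][0]-a)/10
            print('tx %.2f ty %.2f wz %.1f D %.0f | gate %.2f tip(%.0f,%.0f) tail %.0f front %.0f contact y %.0f'%(d@[-np.sin(pa),np.cos(pa)],d@[np.cos(pa),np.sin(pa)],-np.degrees(ph-pa),D,ang,66*np.sin(ang),66*np.cos(ang),(q+lead)[0],(q+lead)[0]+60,(q+lead)[1]))
E
python3 - <<'E'
from plan import *
p,z,y,_=state();ph=np.radians(y);u=47*np.array([np.cos(ph),np.sin(ph)])
g0,t0=p-u,p+u;print(g0,t0)
g1,t1=g0+[54,0],t0+[54,0]
plan(p,ph,[(15,g0,t0,g1,t1),(20,g1,t1,(40,20),(47,66))])
E
```

```text
(array([-85.09920607,  40.84748317]), np.float64(-6.3344390045444525), np.float64(155.04151193547116)) [ 0.03457636 -0.25758803 -0.29142793] 7.55
-1 [256.2 211.2]
1 [204.6 211. ]
196 186 103  71  70  68  77  65  67  67  65  79  |   49  95  69  80  93  72  58  57  60  97  98
198 188  82  75  71  86 101  65  64  67  65  78  |   95 114 109  68  67 110  91  58  66  98  97
200 193  78  73  73  85 102  66  66  69  69  97  |  119 116 106  68  67 107 102  58  66  98  98
202 194 169  74  74  81 104  66  71  96 102 101  |   84  99 108  69  67 108 102  59  68  98  98
204 194 192  97  75  78 106  66  71 103 102 100  |   81  57 103  70  68  96 102  61  69  99  98
206 194 194 174  76  75 105  72  76 103 101 101  |  115  57  68  71  70  97 103  61  69  97  85
208 194 194 192  93  79 106  80  79 102 101 100  |   68  68  70  72  70  97 103  62  69  72  72
210 194 193 194 177 108 107  85  92 102 100 100  |   68  90  91  91  89  98 105  79  73  72 107
212 194 194 194 192 137 104 102 103 102 100 100  |  100  86  84  83  72  82  88  81  74  73  78
214 194 194 194 194 188 105 104 102 102  78  76  |   71  
[... 2851 characters left out ...]
21) tail 11 front 71 contact y 66
tx -0.31 ty -0.20 wz 4.5 D 51 | gate 1.24 tip(62,21) tail 17 front 77 contact y 65
tx -0.33 ty -0.18 wz 4.9 D 49 | gate 1.23 tip(62,22) tail 23 front 83 contact y 65
tx -0.34 ty -0.15 wz 5.2 D 47 | gate 1.22 tip(62,23) tail 29 front 89 contact y 64
tx -0.35 ty -0.12 wz 5.5 D 46 | gate 1.25 tip(63,21) tail 35 front 95 contact y 63
tx -0.36 ty -0.08 wz 5.7 D 46 | gate 1.28 tip(63,19) tail 41 front 101 contact y 62
tx -0.37 ty -0.05 wz 5.8 D 45 | gate 1.31 tip(64,17) tail 46 front 106 contact y 61
tx -0.37 ty -0.01 wz 5.8 D 46 | gate 1.33 tip(64,15) tail 52 front 112 contact y 70
tx -0.37 ty 0.03 wz 5.7 D 47 | gate 1.36 tip(65,14) tail 59 front 119 contact y 69
```

>>> drive_tool:
  targets:
    - {"jaw": 1, "tx": -0.15, "ty": -0.33, "tz": 0, "wx": 0, "wy": 0, "wz": 0}
    - {"jaw": 1, "tx": -0.15, "ty": -0.33, "tz": 0, "wx": 0, "wy": 0, "wz": 0}
    - {"jaw": 1, "tx": -0.15, "ty": -0.33, "tz": 0, "wx": 0, "wy": 0, "wz": 0}
    - {"jaw": 1, "tx": -0.15, "ty": -0.33, "tz": 0, "wx": 0, "wy": 0, "wz": 0}
    - {"jaw": 1, "tx": -0.15, "ty": -0.33, "tz": 0, "wx": 0, "wy": 0, "wz": 0}
    - {"jaw": 1, "tx": -0.15, "ty": -0.33, "tz": 0, "wx": 0, "wy": 0, "wz": 0}
    - {"jaw": 1, "tx": -0.15, "ty": -0.33, "tz": 0, "wx": 0, "wy": 0, "wz": 0}
    - {"jaw": 1, "tx": -0.15, "ty": -0.33, "tz": 0, "wx": 0, "wy": 0, "wz": 0}
    - {"jaw": 1, "tx": -0.15, "ty": -0.33, "tz": 0, "wx": 0, "wy": 0, "wz": 0}
    - {"jaw": 1, "tx": -0.15, "ty": -0.33, "tz": 0, "wx": 0, "wy": 0, "wz": 0}

```text
t: 8.6
position: [0.5528, 0.0178, -0.0065]
eef_rot: [1.306, -2.857, -0.0]
contact_force: [-3.7, 1.1, 0.4]
grip_width: 0.0854
grip_force: 1.5
```

Run:
```python
from h import *
print(state()[:3],sense()['contact_force'],sense()['t'])
C={n:capture(n) for n in('side','scene','wrist')};np.save('C4.npy',C,allow_pickle=True)
B=cv2.resize(C['side']['img'][120:240,175:305],None,fx=3,fy=3,interpolation=3)
D=cv2.resize(C['scene']['img'][110:230,190:320],None,fx=3,fy=3,interpolation=3)
W=cv2.resize(C['wrist']['img'][0:384,0:512],(300,225))
o=np.zeros((590,780,3),np.uint8);o[:360,:390]=B;o[:360,390:]=D;o[362:587,:300]=W;cv2.imwrite('pics/comb3.png',o[...,::-1])
```

```text
(array([-48.91612899,  40.36871064]), np.float64(-6.494797503257487), np.float64(155.03739552118125)) [-3.72330547  1.10034361  0.36885126] 8.6
```

View pics/comb3.png

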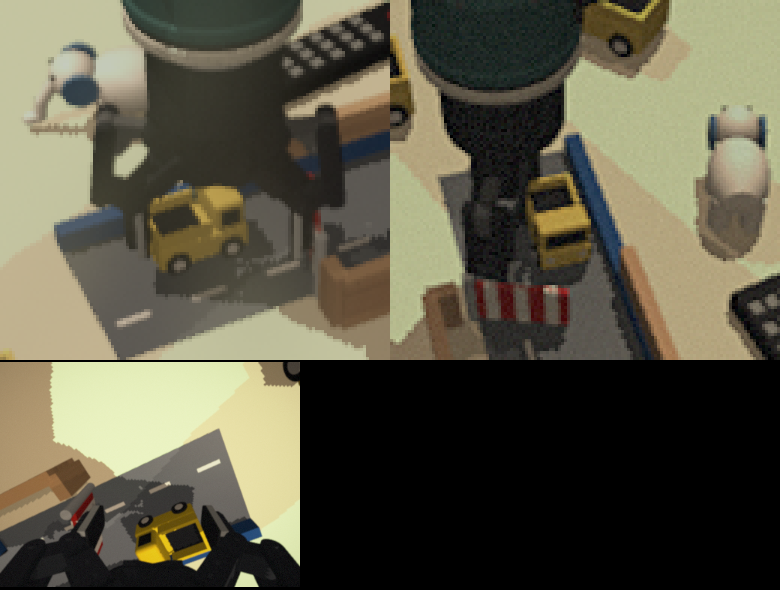

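The truck finger is on the tail and the truck is straight. The gate finger has begun to open the gate, at about (315,230) in the side panel. Plan the rest.

Run:
```python
from plan import *
p,z,y,_=state();ph=np.radians(y);u=47*np.array([np.cos(ph),np.sin(ph)])
g0,t0=p-u,p+u;print(g0,t0)
g1,t1=g0+[18,0.5],t0+[18,0.5];gm,tm=np.array((27,21.)),np.array((-15,67.))
plan(p,ph,[(5,g0,t0,g1,t1),(10,g1,t1,gm,tm),(10,gm,tm,(40,20),(47,74))])
```

```text
[-6.08160993 20.55565688] [-91.2914989   60.24538883]
tx -0.16 ty -0.32 wz -0.0 D 94 | gate 0.32 tip(21,63) tail -79 front -19 contact y 68
tx -0.16 ty -0.32 wz -0.0 D 94 | gate 0.43 tip(27,60) tail -75 front -15 contact y 68
tx -0.16 ty -0.32 wz -0.0 D 94 | gate 0.74 tip(44,49) tail -71 front -11 contact y 68
tx -0.16 ty -0.32 wz -0.0 D 94 | gate 0.95 tip(54,38) tail -68 front -8 contact y 69
tx -0.16 ty -0.32 wz -0.0 D 94 | gate 1.09 tip(59,31) tail -64 front -4 contact y 69
tx -0.18 ty -0.32 wz 1.5 D 90 | gate 1.13 tip(60,28) tail -58 front 2 contact y 69
tx -0.19 ty -0.31 wz 1.6 D 87 | gate 1.15 tip(60,27) tail -52 front 8 contact y 69
tx -0.20 ty -0.31 wz 1.8 D 83 | gate 1.18 tip(61,25) tail -46 front 14 contact y 70
tx -0.21 ty -0.30 wz 1.9 D 80 | gate 1.20 tip(62,24) tail -40 front 20 contact y 70
tx -0.22 ty -0.30 wz 2.1 D 77 | gate 1.22 tip(62,23) tail -34 front 26 contact y 70
tx -0.23 ty -0.29 wz 2.3 D 74 | gate 1.23 tip(62,22) tail -28 front 32 contact y 70
tx -0.24 ty -0.28 wz 2.5 D 70 | gate 1.24 tip(62,21) tail -22 front 38 contact y 71
tx -0.25 ty -0.27 wz 2.7 D 68 | 
[... 348 characters left out ...]
3,21) tail 9 front 69 contact y 70
tx -0.33 ty -0.19 wz 4.7 D 56 | gate 1.24 tip(62,22) tail 16 front 76 contact y 70
tx -0.34 ty -0.16 wz 4.9 D 54 | gate 1.22 tip(62,23) tail 22 front 82 contact y 70
tx -0.35 ty -0.13 wz 5.2 D 53 | gate 1.22 tip(62,23) tail 28 front 88 contact y 69
tx -0.36 ty -0.10 wz 5.4 D 52 | gate 1.25 tip(63,21) tail 34 front 94 contact y 69
tx -0.37 ty -0.06 wz 5.4 D 52 | gate 1.28 tip(63,19) tail 40 front 100 contact y 69
tx -0.38 ty -0.03 wz 5.4 D 52 | gate 1.31 tip(64,17) tail 46 front 106 contact y 68
tx -0.38 ty 0.01 wz 5.3 D 53 | gate 1.33 tip(64,16) tail 52 front 112 contact y 78
tx -0.37 ty 0.04 wz 5.1 D 54 | gate 1.35 tip(64,14) tail 59 front 119 contact y 78
```

>>> drive_tool:
  targets:
    - {"jaw": 1, "tx": -0.16, "ty": -0.32, "tz": 0, "wx": 0, "wy": 0, "wz": 0}
    - {"jaw": 1, "tx": -0.16, "ty": -0.32, "tz": 0, "wx": 0, "wy": 0, "wz": 0}
    - {"jaw": 1, "tx": -0.16, "ty": -0.32, "tz": 0, "wx": 0, "wy": 0, "wz": 0}
    - {"jaw": 1, "tx": -0.16, "ty": -0.32, "tz": 0, "wx": 0, "wy": 0, "wz": 0}
    - {"jaw": 1, "tx": -0.16, "ty": -0.32, "tz": 0, "wx": 0, "wy": 0, "wz": 0}
    - {"jaw": 0.9, "tx": -0.18, "ty": -0.32, "tz": -0.03, "wx": 0, "wy": 0, "wz": 1.5}
    - {"jaw": 0.83, "tx": -0.19, "ty": -0.31, "tz": -0.03, "wx": 0, "wy": 0, "wz": 1.6}
    - {"jaw": 0.73, "tx": -0.2, "ty": -0.31, "tz": -0.03, "wx": 0, "wy": 0, "wz": 1.8}
    - {"jaw": 0.66, "tx": -0.21, "ty": -0.3, "tz": -0.03, "wx": 0, "wy": 0, "wz": 1.9}
    - {"jaw": 0.59, "tx": -0.22, "ty": -0.3, "tz": -0.03, "wx": 0, "wy": 0, "wz": 2.1}

```text
t: 9.75
position: [0.5886, 0.0099, -0.0048]
eef_rot: [-1.076, 2.952, -0.0]
contact_force: [-3.4, 2.7, 0.1]
grip_width: 0.0676
grip_force: 1.8
```

```bash
cat > st.py <<'E'
from plan import *
s=sense();p,z,y,_=state();h=(s['grip_width']*1000+9)/2;u=h*np.array([np.cos(np.radians(y)),np.sin(np.radians(y))])
print('tcp',p.round(1),z.round(1),'yaw',y.round(1),'Pg',(p-u).round(1),'Pt',(p+u).round(1),'F',s['contact_force'].round(1),'gap',s['grip_width'],s['t'])
for n in('side','scene','wrist'):
    c=capture(n);i=c['img'].astype(int);hsv=cv2.cvtColor(c['img'],cv2.COLOR_RGB2HSV)
    for nm,lo,hi in(('yellow',(18,130,60),(35,255,255)),('red',(0,150,60),(6,255,255))):
        m=cv2.inRange(hsv,lo,hi);k,l,st,ce=cv2.connectedComponentsWithStats(m)
        for j in range(1,k):
            if st[j,4]>25:
                q=inv(ray(c,*ce[j],.03))
                if -140<q[0]<175 and -30<q[1]<130: print(n,nm,st[j].tolist(),'@z30',q.round())
E
python3 st.py
```

```text
tcp [-12.4  42.6] -4.8 yaw 146.0 Pg [19.4 21.2] Pt [-44.1  64. ] F [-3.4  2.7  0.1] gap 0.06762203003946816 9.75
side yellow [249, 174, 31, 26, 384] @z30 [-6. 65.]
side red [298, 189, 4, 17, 49] @z30 [39. 10.]
side red [290, 194, 4, 15, 46] @z30 [22.  6.]
scene yellow [240, 184, 27, 34, 420] @z30 [ 5. 78.]
scene red [296, 266, 8, 8, 45] @z30 [168. 116.]
wrist yellow [136, 170, 18, 12, 56] @z30 [  5. -25.]
wrist yellow [225, 243, 114, 102, 5327] @z30 [-8. 66.]
wrist red [140, 235, 34, 41, 371] @z30 [29. 10.]
wrist red [122, 282, 16, 14, 99] @z30 [51. 16.]
```

>>> drive_tool:
  targets:
    - {"jaw": 0.52, "tx": -0.23, "ty": -0.29, "tz": -0.03, "wx": 0, "wy": 0, "wz": 2.3}
    - {"jaw": 0.43, "tx": -0.24, "ty": -0.28, "tz": -0.03, "wx": 0, "wy": 0, "wz": 2.5}
    - {"jaw": 0.38, "tx": -0.25, "ty": -0.27, "tz": -0.03, "wx": 0, "wy": 0, "wz": 2.7}
    - {"jaw": 0.31, "tx": -0.27, "ty": -0.25, "tz": -0.03, "wx": 0, "wy": 0, "wz": 2.9}
    - {"jaw": 0.24, "tx": -0.28, "ty": -0.24, "tz": -0.03, "wx": 0, "wy": 0, "wz": 3.2}
    - {"jaw": 0.19, "tx": -0.3, "ty": -0.23, "tz": -0.03, "wx": 0, "wy": 0, "wz": 4.0}
    - {"jaw": 0.12, "tx": -0.31, "ty": -0.21, "tz": -0.03, "wx": 0, "wy": 0, "wz": 4.3}
    - {"jaw": 0.1, "tx": -0.33, "ty": -0.19, "tz": -0.03, "wx": 0, "wy": 0, "wz": 4.7}
    - {"jaw": 0.05, "tx": -0.34, "ty": -0.16, "tz": -0.03, "wx": 0, "wy": 0, "wz": 4.9}
    - {"jaw": 0.03, "tx": -0.35, "ty": -0.13, "tz": -0.03, "wx": 0, "wy": 0, "wz": 5.2}

```text
t: 10.9
position: [0.6247, 0.0026, -0.0019]
eef_rot: [0.092, -3.14, 0.0]
contact_force: [-2.6, 2.2, -1.0]
grip_width: 0.0442
grip_force: 1.5
```

```bash
python3 st.py
python3 - <<'E'
from plan import *
s=sense();p,z,y,_=state();h=(s['grip_width']*1000+9)/2;ph=np.radians(y);u=h*np.array([np.cos(ph),np.sin(ph)])
plan(p,ph,[(6,p-u,p+u,(40,20),(47,75))])
E
```

```text
tcp [24.4 45.5] -1.9 yaw 109.3 Pg [33.1 20.4] Pt [15.6 70.6] F [-2.6  2.2 -1. ] gap 0.04418340549784921 10.9
side yellow [277, 177, 12, 15, 113] @z30 [26. 53.]
side red [307, 186, 3, 16, 29] @z30 [58. 10.]
side red [299, 190, 5, 16, 56] @z30 [41.  7.]
side red [290, 194, 6, 15, 54] @z30 [23.  4.]
scene yellow [248, 207, 30, 37, 466] @z30 [65. 80.]
scene red [296, 266, 8, 8, 44] @z30 [168. 115.]
wrist yellow [121, 171, 7, 10, 26] @z30 [  2. -29.]
wrist yellow [124, 176, 9, 9, 26] @z30 [  4. -26.]
wrist yellow [258, 253, 55, 90, 2472] @z30 [43. 64.]
wrist red [173, 185, 27, 36, 232] @z30 [7. 3.]
wrist red [173, 214, 26, 47, 427] @z30 [27.  6.]
tx -0.31 ty -0.08 wz 4.6 D 52 | gate 1.24 tip(62,21) tail 33 front 93 contact y 69
tx -0.32 ty -0.05 wz 4.6 D 52 | gate 1.27 tip(63,20) tail 38 front 98 contact y 69
tx -0.32 ty -0.03 wz 4.6 D 53 | gate 1.29 tip(63,18) tail 43 front 103 contact y 69
tx -0.32 ty 0.00 wz 4.5 D 53 | gate 1.31 tip(64,17) tail 48 front 108 contact y 69
tx -0.32 ty 0.03 wz 4.4 D 54 | gate 1.33 tip(64,15) tail 53 front 113 contact y 79
tx -0.32 ty 0.05 wz 4.2 D 55 | gate 1.35 tip(64,14) tail 59 front 119 contact y 79
```

>>> drive_tool:
  targets:
    - {"jaw": 0.02, "tx": -0.31, "ty": -0.08, "tz": 0, "wx": 0, "wy": 0, "wz": 4.6}
    - {"jaw": 0.02, "tx": -0.32, "ty": -0.05, "tz": 0, "wx": 0, "wy": 0, "wz": 4.6}
    - {"jaw": 0.03, "tx": -0.32, "ty": -0.03, "tz": 0, "wx": 0, "wy": 0, "wz": 4.6}
    - {"jaw": 0.04, "tx": -0.32, "ty": 0, "tz": 0, "wx": 0, "wy": 0, "wz": 4.5}
    - {"jaw": 0.05, "tx": -0.32, "ty": 0.03, "tz": 0, "wx": 0, "wy": 0, "wz": 4.4}
    - {"jaw": 0.07, "tx": -0.32, "ty": 0.05, "tz": 0, "wx": 0, "wy": 0, "wz": 4.2}
    - {"jaw": 0.07, "tx": 0, "ty": 0, "tz": 0, "wx": 0, "wy": 0, "wz": 0}
    - {"jaw": 0.07, "tx": 0, "ty": 0, "tz": 0, "wx": 0, "wy": 0, "wz": 0}
    - {"jaw": 0.07, "tx": 0, "ty": 0, "tz": 0, "wx": 0, "wy": 0, "wz": 0}
    - {"jaw": 0.07, "tx": 0, "ty": 0, "tz": 0, "wx": 0, "wy": 0, "wz": 0}

```text
t: 12.05
position: [0.6437, -0.0009, -0.0018]
eef_rot: [0.634, 3.077, 0.0]
contact_force: [-0.1, 1.4, -0.7]
grip_width: 0.0457
grip_force: 0.8
```

```bash
python3 st.py
```

```text
tcp [43.6 47.4] -1.8 yaw 82.6 Pg [40.1 20.2] Pt [47.1 74.5] F [-0.1  1.4 -0.7] gap 0.045710102998439535 12.05
side yellow [306, 153, 16, 28, 211] @z30 [108.  81.]
side red [308, 188, 4, 15, 32] @z30 [59.  7.]
side red [300, 191, 5, 15, 55] @z30 [42.  5.]
side red [292, 195, 4, 14, 47] @z30 [23.  3.]
scene yellow [252, 220, 32, 38, 493] @z30 [97. 80.]
scene red [296, 266, 8, 8, 44] @z30 [168. 115.]
wrist yellow [384, 242, 19, 40, 282] @z30 [ 52. 113.]
wrist yellow [334, 252, 12, 22, 54] @z30 [49. 87.]
wrist yellow [278, 259, 36, 80, 1446] @z30 [66. 62.]
wrist yellow [355, 336, 23, 44, 777] @z30 [116.  98.]
wrist red [138, 183, 50, 87, 1441] @z30 [17.  3.]
```

>>> drive_tool:
  targets:
    - {"jaw": 0.07, "tx": 0.3, "ty": 0, "tz": 0, "wx": 0, "wy": 0, "wz": 0}
    - {"jaw": 0.07, "tx": 0.3, "ty": 0, "tz": 0, "wx": 0, "wy": 0, "wz": 0}
    - {"jaw": 0.07, "tx": 0, "ty": 0, "tz": 0, "wx": 0, "wy": 0, "wz": 0}
    - {"jaw": 0.07, "tx": 0, "ty": 0, "tz": -1.5, "wx": 0, "wy": 0, "wz": 0}
    - {"jaw": 0.07, "tx": 0, "ty": 0, "tz": -3, "wx": 0, "wy": 0, "wz": 0}
    - {"jaw": 0.07, "tx": 0, "ty": 0, "tz": -3, "wx": 0, "wy": 0, "wz": 0}
    - {"jaw": 0.07, "tx": 0, "ty": 0, "tz": -3, "wx": 0, "wy": 0, "wz": 0}
    - {"jaw": 0.07, "tx": 0, "ty": 0, "tz": -3, "wx": 0, "wy": 0, "wz": 0}
    - {"jaw": 0.07, "tx": 0, "ty": 0, "tz": -3, "wx": 0, "wy": 0, "wz": 0}
    - {"jaw": 0.07, "tx": 0, "ty": 0, "tz": -2, "wx": 0, "wy": 0, "wz": 0}

```text
t: 13.2
position: [0.6387, 0.0009, 0.1865]
eef_rot: [0.637, 3.074, 0.001]
contact_force: [0.5, -0.3, 0.6]
grip_width: 0.0458
grip_force: 0.0
```

>>> drive_tool:
  targets:
    - {"jaw": 0.07, "tx": 0, "ty": 0, "tz": 0, "wx": 0, "wy": 0, "wz": 0}
    - {"jaw": 0.07, "tx": 0, "ty": 0, "tz": 0, "wx": 0, "wy": 0, "wz": 0}
    - {"jaw": 0.07, "tx": 0, "ty": 0, "tz": 0, "wx": 0, "wy": 0, "wz": 0}
    - {"jaw": 0.07, "tx": 0, "ty": 0, "tz": 0, "wx": 0, "wy": 0, "wz": 0}
    - {"jaw": 0.07, "tx": 0, "ty": 0, "tz": 0, "wx": 0, "wy": 0, "wz": 0}
    - {"jaw": 0.07, "tx": 0, "ty": 0, "tz": 0, "wx": 0, "wy": 0, "wz": 0}
    - {"jaw": 0.07, "tx": 0, "ty": 0, "tz": 0, "wx": 0, "wy": 0, "wz": 0}
    - {"jaw": 0.07, "tx": 0, "ty": 0, "tz": 0, "wx": 0, "wy": 0, "wz": 0}
    - {"jaw": 0.07, "tx": 0, "ty": 0, "tz": 0, "wx": 0, "wy": 0, "wz": 0}
    - {"jaw": 0.07, "tx": 0, "ty": 0, "tz": 0, "wx": 0, "wy": 0, "wz": 0}

```text
t: 14.2
position: [0.6383, 0.0016, 0.1831]
eef_rot: [-0.636, -3.076, 0.0]
contact_force: [0.1, 0.5, -0.1]
grip_width: 0.0457
grip_force: 0.0
```

```bash
python3 st.py
python3 - <<'E'
from h import *
C={n:capture(n) for n in('side','scene')}
o=np.hstack([cv2.resize(C['side']['img'][110:280,185:385],None,fx=2,fy=2,interpolation=3),cv2.resize(C['scene']['img'][140:310,140:340],None,fx=2,fy=2,interpolation=3)])
cv2.imwrite('pics/end.png',o[...,::-1])
E
```

```text
tcp [37.7 48.2] 183.1 yaw 82.5 Pg [34.1 21.1] Pt [41.2 75.4] F [ 0.1  0.5 -0.1] gap 0.045738784864685154 14.2
side yellow [287, 153, 35, 35, 660] @z30 [83. 73.]
scene yellow [252, 220, 31, 39, 478] @z30 [97. 80.]
scene red [235, 198, 6, 12, 37] @z30 [ 2. 46.]
scene red [226, 200, 6, 12, 37] @z30 [ 2. 26.]
scene red [295, 266, 9, 8, 44] @z30 [168. 115.]
wrist yellow [315, 168, 12, 71, 351] @z30 [ 86. 111.]
wrist yellow [269, 174, 47, 63, 1422] @z30 [90. 79.]
wrist yellow [190, 181, 16, 45, 230] @z30 [ 71. -30.]
wrist red [266, 127, 7, 9, 43] @z30 [-2. 62.]
wrist red [248, 129, 10, 10, 82] @z30 [-1. 44.]
wrist red [229, 132, 10, 10, 78] @z30 [-1. 23.]
wrist red [213, 135, 7, 8, 34] @z30 [-1.  5.]
```

View pics/end.png

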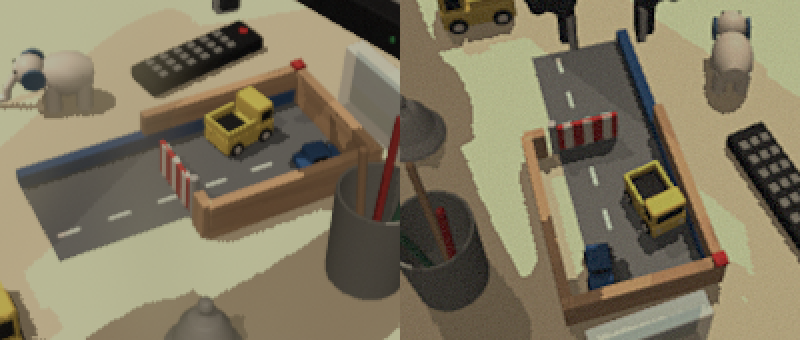

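The truck stands in the yard by the kerb, at (240,122) in the left panel and (655,200) in the right. The gate is shut, the blue car and the other things are where they were, and the hand is clear.

```bash
python3 -c "
from workcell import hand_in;print(hand_in())"
```

```text
the job is handed in; nothing more can be done
None
```

The yellow truck is parked in the depot at about depot x=90, y=80 mm, clear of the gate's swing; the gate has shut behind it, the blue car and everything else are where they were, and the job was handed in at about 14 s.

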